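# Seat the half-in stoppers along a curved row of vials

## Task

Run the closed fingertips along the curved row of vials in the rack, starting at the end with the carrying bar, and press each of the four half-in push-in stoppers gently down until it is fully home, one after the other in the order of the row. From the first stopper to the last follow the row closely, with the fingertips never more than about 3 cm above the stoppers, and pass over the screw-capped vial in the middle without touching it. Nothing is picked up: leave the vials standing in their places and everything else where it is.

Things in the scene. Friction and masses are not known exactly. Their poses are not given: they have to be found in the camera images.
- rack: fixed white plastic vial rack, 270 x 90 mm, deck 30 mm high, any yaw; origin: centre of its underside. Five vials stand in a curved row along its x axis (arc of radius 160 mm), about 50 mm apart. The carrying bar, a ridge across the rack 12 mm wide with its top 52 mm above the table, is at x = -129 mm. Places from there, rack x, y in mm: (-94,18) (-49,-4) (0,-12) (49,-4) (94,18)
- top1 (a point): centre of the flat top of the grey push-in stopper of the vial in the first place (next to the carrying bar): a disc 28 mm across and 5 mm thick; its top is 80 mm above the table when half in and not yet pressed at all, 73 mm when fully home
- stopper1 (a joint): how far that stopper has gone down: at most 2 mm at the start, 7 mm fully home (hard stop). It slides with a steady resistance of about 4 N and stays where it is left
- vial1: the glass vial under stopper 1: 34 mm across, 58 mm tall, standing loosely in a 20 mm deep hole of the rack; origin at the centre of its underside, 10 mm above the table
- top2 (a point): centre of the flat top of the grey push-in stopper of the vial in the second place: a disc 28 mm across and 5 mm thick; its top is 80 mm above the table when half in and not yet pressed at all, 73 mm when fully home
- stopper2 (a joint): how far that stopper has gone down: at most 2 mm at the start, 7 mm fully home (hard stop). It slides with a steady resistance of about 4 N and stays where it is left
- vial2: the glass vial under stopper 2: 34 mm across, 58 mm tall, standing loosely in a 20 mm deep hole of the rack; origin at the centre of its underside, 10 mm above the table
- top3 (a point): centre of the flat top of the grey push-in stopper of the vial in the fourth place (beyond the screw-capped vial): a disc 28 mm across and 5 mm thick; its top is 80 mm above the table when half in and not yet pressed at all, 73 mm when fully home
- stopper3 (a joint): how far that stopper has gone down: at most 2 mm at the start, 7 mm fully home (hard stop). It slides with a steady resistance of about 4 N and stays where it is left
- vial3: the glass vial under stopper 3: 34 mm across, 58 mm tall, standing loosely in a 20 mm deep hole of the rack; origin at the centre of its underside, 10 mm above the table
- top4 (a point): centre of the flat top of the grey push-in stopper of the vial in the fifth place (at the far end): a disc 28 mm across and 5 mm thick; its top is 80 mm above the table when half in and not yet pressed at all, 73 mm when fully home
- stopper4 (a joint): how far that stopper has gone down: at most 2 mm at the start, 7 mm fully home (hard stop). It slides with a steady resistance of about 4 N and stays where it is left
- vial4: the glass vial under stopper 4: 34 mm across, 58 mm tall, standing loosely in a 20 mm deep hole of the rack; origin at the centre of its underside, 10 mm above the table
- capped_vial: vial with a screw cap (cap 38 mm across, 22 mm tall, wider and thicker than the stoppers) in the third, middle place of the row; same glass; origin at the centre of its underside, 10 mm above the table
- cap_top (a point): centre of the top of that screw cap, 80 mm above the table, as high as an unpressed stopper
- spare_cap: loose grey screw cap, 38 mm across, 22 mm tall, standing on the table beside the rack; bystander
- spatula: thin steel lab spatula 190 mm long, 4 mm thick, lying on the table beside the rack; bystander
- steel_jar: steel jar with a black lid, 52 mm across, 85 mm tall; bystander
- white_jar: white plastic jar with a black lid, 84 mm across, 110 mm tall; bystander
- beaker: glass beaker, 70 mm across, 90 mm tall; bystander
- dish: shallow glass dish, 100 mm across; bystander
Things that resemble listed ones, but are neither listed nor needed, are in the scene too. What is shaped like the capped_vial but pink or red is not meant. Leave any blue look-alike of the vial4 alone.

How it is judged:
By the outcome, as a careful person would: the job done as asked, in the order asked, and still so for the second after the job is handed in, with the robot touching nothing.
It also fails if it takes over 51 s, if anything falls off the work surface, if the arm or the gripper's body presses on something with over 40 N, if the wrist force passes 120 N, or if a joint passes its speed limit or range.

## Robot

A 7-joint arm with a two-finger parallel gripper is mounted at the origin on the work surface. World frame = base frame: x ahead of the robot, y to its left, z up, the work surface at z = 0. Lengths are in m, angles in degrees, forces in N, time in s.
With the tool pointing down it reaches from about 0.425 to 1.025 m from the base axis. Payload 9.4 kg.
Tool frame: the origin (TCP) lies at the very end of the fingers, on their centre line; the grasp point (between the pads) lies 19 mm behind it; z points along the fingers, y is the direction in which the jaws open and shut (so a half turn about z gives the same grasp; the last joint's range is limited). The gripper opens to 85 mm and grips with 20 to 120 N. Pads are 22 mm wide; open, the fingers measure 114 mm over their backs; the gripper's body (76 mm by 85 mm) begins 54 mm behind the grasp point. The pads swing forward as they close: fully open they stand 13 mm farther back than shut.
Start: joints at [59.146, 34.337, -0.143, 91.639, 0.103, 54.024, -4.572], TCP at [0.323, -0.649, 0.231] pointing down, gripper open.
Joint ranges: [-147.43, 147.43], [-19.82, 112.94], [-74.19, 73.91], [6.32, 146.72], [-59.91, 239.91], [6.04, 106.73], [-150.56, 150.56]. Speed limits (degrees/s): [127.2, 127.2, 172.46, 172.46, 180, 180, 180].

## Interface

Orientations are given as a 3x3 rotation matrix whose columns are the frame's x, y, z axes.
In Python, from plant import env, jaws, vision, job gives the robot as it stands. Calls block until the motion is done:
- env.movep(position, orientation): joint-space move of the TCP to a pose.
- env.movel(position, frame=None, feed=0.15): straight line of the TCP; frame=None keeps the orientation; feed is the mean speed in m/s.
- env.move_joints(angles): joint-space move.
- jaws.set_gripper(opening): finger opening in m; the grip force is fixed at half the most; returns when the fingers have stopped.
- env.sleep(seconds).
- env.solve_ik(position, orientation): joint angles nearest the present ones, or None.
- vision.read_camera(name): name is "scene" or "top"; returns the picture (420x560x3 uint8, red, green, blue); there is no depth.
- vision.get_calibration(name): a dict with "camera_matrix" (3x3 intrinsics, pixels), "k1" (the pictures are not rectified: a ray, as slopes to the right and down, at radius r is drawn at 1 + k1 r^2 times it, then the intrinsics apply), "pose" (4x4, takes a point from camera to world coordinates). Camera axes: x right, y down, z forward; pixel columns grow to the right and rows downward; lengths in m; the calibration is good to about 2 mm. A picture is of the moment at which its call begins. get_calibration takes no time and is no camera call.
A pose or a line that the arm cannot do raises env.PlanningError and nothing moves.
- job.job_done(): hands the job in, once; it reports no verdict.
Readings, each from a call of its own:
- env.current_time(): time.
- env.current_joint_positions(): joint angles.
- env.current_qd(): joint speeds.
- env.current_effort(): joint torques, N m.
- env.current_tcp_pos(): TCP position.
- env.current_ee_rot(): TCP orientation.
- env.current_force(): force on the tool from outside, world axes, zero at the start.
- env.current_wrist_torque(): the same for the moment, N m.
- env.current_gripper_width(): finger opening in m.
Only numpy, scipy, OpenCV 4.12 (cv2) and the standard library are available. Lean on these libraries where they do the work, as an engineer would, in place of code of your own. Each camera call takes 0.05 s, during which the arm holds its last target.

## Working session

There is one attempt and no reset: what is moved stays moved. The work goes in short steps, each a Python script; the robot and the scene stay as the last script left them, time stands still between calls to the robot, and variables do not carry over. Pictures are saved under pics/ and viewed, and the job is handed in when it is done.

```bash
mkdir -p pics; ls
python3 - <<'E'
from plant import env, jaws, vision, job
import cv2,numpy as np
for n in("scene","top"):
    im=vision.read_camera(n); cv2.imwrite(f"pics/{n}0.png",im[:,:,::-1])
    c=vision.get_calibration(n); print(n,np.round(c["camera_matrix"],2).tolist(),c["k1"],np.round(c["pose"],4).tolist())
print(env.current_time(),env.current_tcp_pos(),np.round(env.current_ee_rot(),3).tolist(),env.current_gripper_width())
E
```

```text
pics
scene [[442.64, 0.0, 279.47], [0.0, 442.64, 214.75], [0.0, 0.0, 1.0]] -0.08366115251398645 [[0.5485, 0.6464, -0.5304, 1.1605], [0.8362, -0.4205, 0.3522, -0.3841], [0.0046, -0.6367, -0.7711, 0.9344], [0.0, 0.0, 0.0, 1.0]]
top [[468.55, 0.0, 283.35], [0.0, 468.55, 219.18], [0.0, 0.0, 1.0]] -0.05966068350754574 [[-0.0194, -0.9913, 0.1301, 0.3588], [-0.9996, 0.0217, 0.0161, -0.005], [-0.0188, -0.1297, -0.9914, 1.5106], [0.0, 0.0, 0.0, 1.0]]
0.1 [ 0.32282705 -0.64869735  0.23048126] [[0.895, 0.446, -0.001], [0.446, -0.895, 0.001], [-0.0, -0.001, -1.0]] 0.08535673210561541
```

View pics/scene0.png

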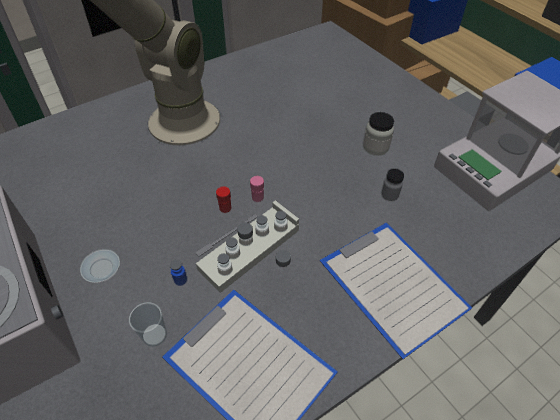

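View pics/top0.png

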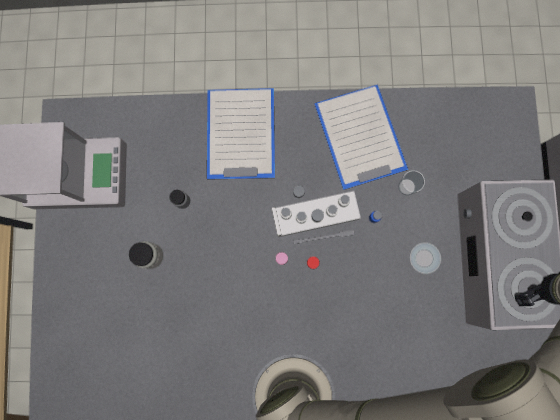

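Both pictures show the rack: top view about u 272–360, v 193–234, with the bar on the left (u≈277). In the scene view the bar is at about (285,213). I'll zoom in next.

```bash
cat > h.py <<'E'
import numpy as np,cv2
from plant import env, jaws, vision, job
def proj(n,P):
    c=vision.get_calibration(n);T=np.linalg.inv(c["pose"]);P=np.atleast_2d(P)
    return cv2.projectPoints(P.astype(float),cv2.Rodrigues(T[:3,:3])[0],T[:3,3],c["camera_matrix"],np.array([c["k1"],0,0,0.]))[0][:,0]
def unproj(n,px,z):
    c=vision.get_calibration(n);u=cv2.undistortPoints(np.array(px,float).reshape(-1,1,2),c["camera_matrix"],np.array([c["k1"],0,0,0.]))[:,0]
    d=np.c_[u,np.ones(len(u))]@c["pose"][:3,:3].T;o=c["pose"][:3,3]
    return o+d*((z-o[2])/d[:,2])[:,None]
PL=np.array([(-94,18),(-49,-4),(0,-12),(49,-4),(94,18)])/1e3
def rack(x,y,a,P):
    P=np.asarray(P,float);c,s=np.cos(a),np.sin(a)
    return np.c_[x+c*P[:,0]-s*P[:,1],y+s*P[:,0]+c*P[:,1],P[:,2]]
E
python3 - <<'E'
import cv2
a=cv2.imread("pics/top0.png")[175:255,260:370];cv2.imwrite("pics/topz.png",cv2.resize(a,None,fx=7,fy=7,interpolation=cv2.INTER_CUBIC))
a=cv2.imread("pics/scene0.png")[190:300,185:310];cv2.imwrite("pics/scenez.png",cv2.resize(a,None,fx=5,fy=5,interpolation=cv2.INTER_CUBIC))
E
```

```text
(no output)
```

View pics/topz.png

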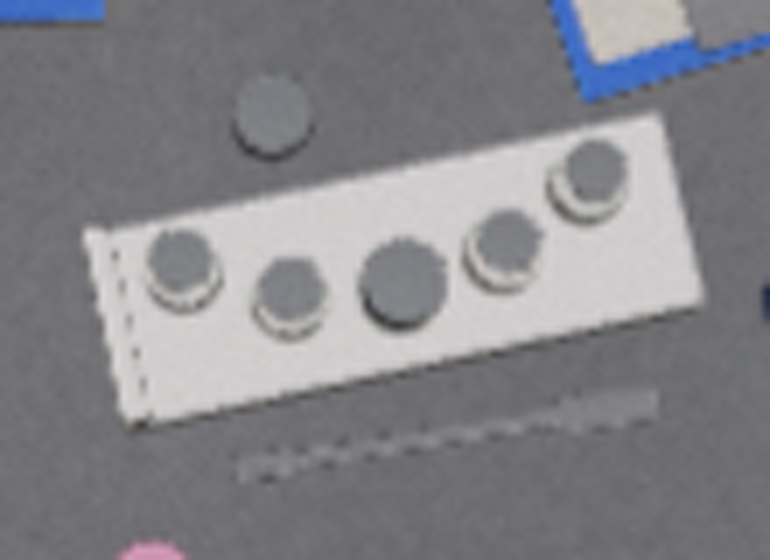

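View pics/scenez.png

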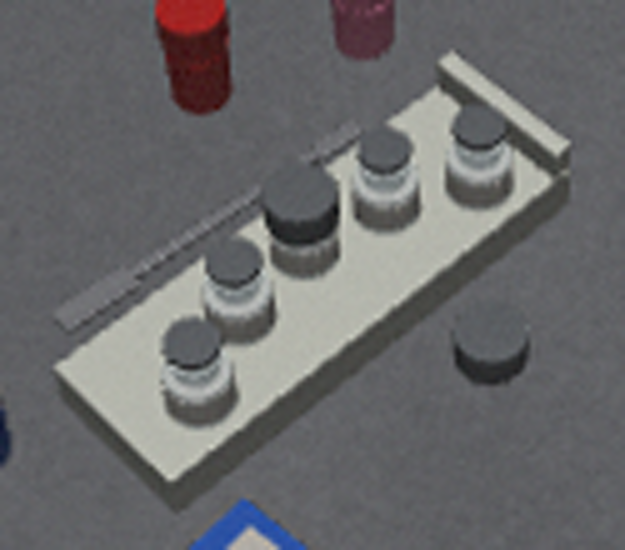

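The top zoom shows the stopper tops at (181,262), (291,289), (511,239) and (597,171), and the cap at (402,280). In the scene zoom the same row is (479,128), (386,149), cap (300,190), (233,262), (191,342), with the bar at the upper right. I'll fit the rack from both views.

```bash
cat >> h.py <<'E'
TZ=np.array([(181,262),(291,289),(402,280),(511,239),(597,171)],float)
SZ=np.array([(479,128),(386,149),(300,190),(233,262),(191,342)],float)
TP=(TZ+.5)/7-.5+[260,175]; SP=(SZ+.5)/5-.5+[185,190]
E
python3 - <<'E'
from h import *
from scipy.optimize import least_squares
a=unproj("top",TP,.079);b=unproj("scene",SP,.079)
print(np.round(a*1e3,1));print(np.round(b*1e3,1))
def f(p,z=.079): 
    P=rack(*p,np.c_[PL,np.full(5,z)]);return P
def res(p,n): 
    P=f(p);r=[]
    if 't' in n:r.append(proj("top",P)-TP)
    if 's' in n:r.append(proj("scene",P)-SP)
    return np.ravel(r)
m=a.mean(0);d=a[4]-a[0];x0=[m[0],m[1],np.arctan2(d[1],d[0])]
for n in('t','s','ts'):
    r=least_squares(res,x0,args=(n,));print(n,r.x,np.degrees(r.x[2]),np.round(r.fun,1))
p=r.x;print(np.round(f(p),4))
C=rack(*p,[(-.135,-.045,.03),(-.135,.045,.03),(.135,.045,.03),(.135,-.045,.03),(-.129,0.045,.052),(-.129,-.045,.052)])
for n,o,s,k in(("top",(260,175),7,'topz'),("scene",(185,190),5,'scenez')):
    im=cv2.imread(f"pics/{k}.png")
    for q,c in((C,(0,0,255)),(f(p),(0,255,0))):
        for u in (proj(n,q)-o+.5)*s-.5: cv2.circle(im,tuple(int(v) for v in u),4,c,-1)
    cv2.imwrite(f"pics/{k}_fit.png",im)
np.save("rack.npy",p)
# reach / IK check
R=np.array(env.current_ee_rot())
for q in f(p): print(np.hypot(*q[:2]))
E
```

```text
[[ 568.9   11.4   79. ]
 [ 555.8  -36.8   79. ]
 [ 558.8  -85.8   79. ]
 [ 576.  -134.3   79. ]
 [ 605.5 -173.4   79. ]]
[[ 574.5    7.7   79. ]
 [ 560.6  -38.5   79. ]
 [ 559.6  -87.4   79. ]
 [ 579.7 -136.3   79. ]
 [ 609.2 -175.2   79. ]]
t [ 0.56986757 -0.08440504 -1.37393886] -78.72089813081607 [ 0.  -0.1  0.1 -0.2  0.3  0.2 -0.4  0.1 -0.1 -0.1]
s [ 0.57358712 -0.08650076 -1.38261774] -79.21816116371726 [ 0.3 -0.5 -0.2  0.1 -0.   0.8  0.1 -0.4 -0.2 -0. ]
ts [ 0.57175284 -0.0854952  -1.37810149] -78.95939892383284 [ 0.4 -0.8  0.4 -0.8  0.6 -0.4 -0.  -0.4  0.3 -0.6  0.2 -1.2 -0.4 -0.6
 -0.1  0.2  0.2 -1.1 -0.  -0.7]
[[ 0.5714  0.0102  0.079 ]
 [ 0.5584 -0.0382  0.079 ]
 [ 0.56   -0.0878  0.079 ]
 [ 0.5772 -0.1344  0.079 ]
 [ 0.6074 -0.1743  0.079 ]]
0.571509508841086
0.5597459763034491
0.5668153041635512
0.5926408312181218
0.6319365590568768
```

The two views agree to about 4 mm, and the fitted rack matches its own dimensions (residuals ≤1.2 px). I'll take the mean, check the overlay and plan the approach.

View pics/topz_fit.png

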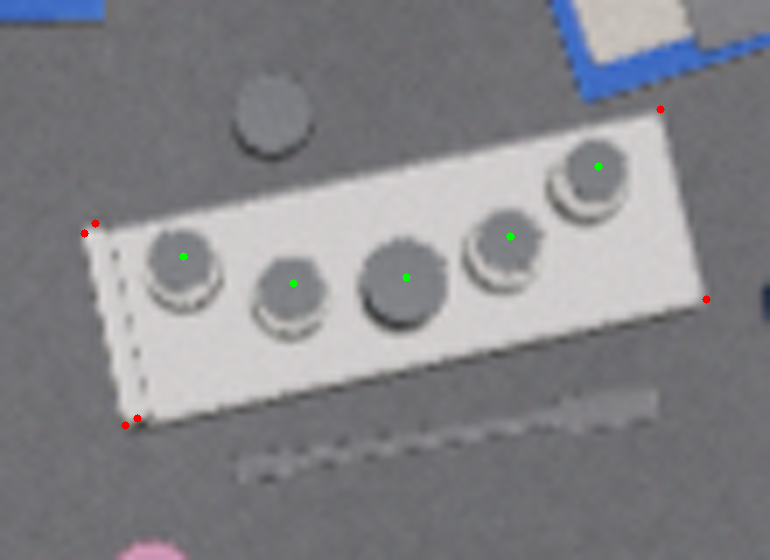

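```bash
cat >> h.py <<'E'
p=np.load("rack.npy"); TOP=rack(*p,np.c_[PL,np.full(5,.08)])
X=np.array([np.cos(p[2]),np.sin(p[2]),0]);Z=np.array([0,0,-1.])
def Rm(s): return np.c_[s*X,np.cross(Z,s*X),Z]
E
python3 - <<'E'
from h import *
for s in(1,-1):
    for i in(0,4):
        q=env.solve_ik(TOP[i]+[0,0,.01],Rm(s));print(s,i,None if q is None else np.round(q,1))
print(env.current_time())
E
```

```text
1 0 [ -23.3   37.7   25.   119.6  -31.9   29.3 -143.5]
1 4 [  -5.6   40.7   25.8  111.6  -30.1   34.4 -128.9]
-1 0 [  5.9  36.1 -18.5 117.7  22.3  29.5 -17.8]
-1 4 [ 21.   38.7 -15.5 109.8  17.5  33.8   5.2]
0.1
```

View pics/scenez_fit.png

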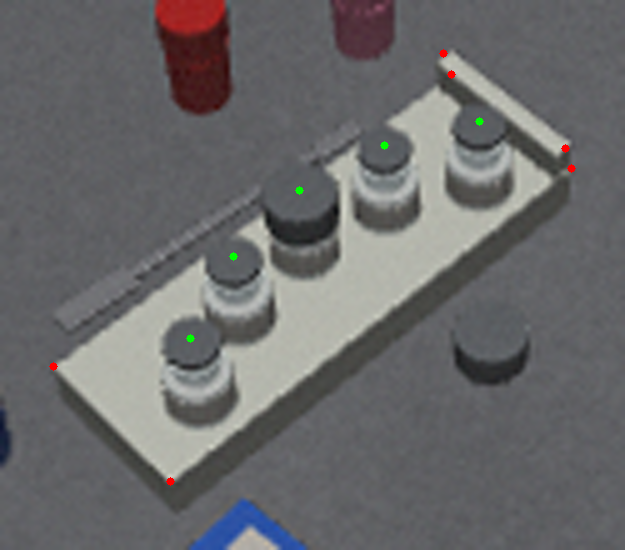

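The overlay fits in both views. I'll close the fingers, lift and go above the first stopper, timing the moves.

Run:
```python
from h import *
t=env.current_time
jaws.set_gripper(0.0);print(t(),env.current_gripper_width())
P=np.array(env.current_tcp_pos());env.movel(P+[0,0,.04],feed=.15);print(t())
env.movep(TOP[0]+[0,0,.10],Rm(-1));print(t(),env.current_tcp_pos(),TOP[0])
env.movel(TOP[0]+[0,0,.018],feed=.08);print(t(),env.current_tcp_pos(),env.current_force())
im=vision.read_camera("scene");cv2.imwrite("pics/s1.png",cv2.resize(im[130:300,160:360,::-1],None,fx=3.5,fy=3.5))
```

```text
0.8667 0.00023868123325005921
1.2833
3.8 [0.57163519 0.0090047  0.1800118 ] [0.57141826 0.0102121  0.08      ]
4.975 [0.57175309 0.01027944 0.09846611] [-0.36256994 -0.6684518  -0.15596624]
```

View pics/s1.png

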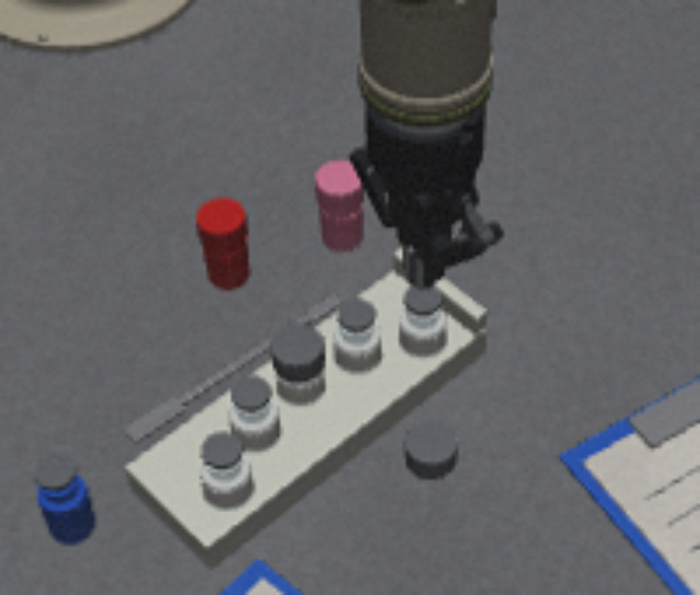

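The fingertips are just above stopper 1, at about (420,285). Next I press it in small steps, watching the force.

```bash
cat >> h.py <<'E'
def press(i,lim=12.):
    b=TOP[i]; env.movel(b+[0,0,.003],feed=.05); env.sleep(.1)
    f0=env.current_force()[2]; log=[]; z=.0815; reached=False
    while z>.0700:
        env.movel([b[0],b[1],z],feed=.02)
        env.sleep(.05); f=env.current_force()[2]-f0
        log.append((round(z*1e3,1),round(env.current_tcp_pos()[2]*1e3,1),round(f,1)))
        if f>lim: reached=True;break
        z-=.001 if z>.0745 else .0005
    print(i,"stop",reached,log,round(env.current_time(),2))
    return reached
E
python3 - <<'E'
from h import *
press(0); F=env.current_force();print(F,env.current_tcp_pos()-TOP[0])
E
```

```text
0 stop True [(81.5, np.float64(81.6), np.float64(-1.4)), (80.5, np.float64(80.5), np.float64(-0.4)), (79.5, np.float64(79.5), np.float64(-0.8)), (78.5, np.float64(78.5), np.float64(-0.8)), (77.5, np.float64(77.5), np.float64(1.2)), (76.5, np.float64(76.5), np.float64(0.7)), (75.5, np.float64(75.4), np.float64(0.8)), (74.5, np.float64(74.4), np.float64(-0.0)), (74.0, np.float64(74.0), np.float64(-0.2)), (73.5, np.float64(73.5), np.float64(2.2)), (73.0, np.float64(73.1), np.float64(4.1)), (72.5, np.float64(73.0), np.float64(10.2)), (72.0, np.float64(73.0), np.float64(14.2))] 9.47
[-2.53760439 -1.51027011 15.0515729 ] [ 2.71564159e-04  3.86688582e-05 -7.00408538e-03]
```

The hard stop came at 73.0 mm, so stopper 1 is home. Continuing along the row at z=0.090, passing over the cap.

Run:
```python
from h import *
H=[0,0,.010]; mv=lambda q,f: env.movel(q,feed=f)
mv(TOP[0]+H,.06)
mv(TOP[1]+H,.06); ok=press(1); mv(TOP[1]+H,.06)
if ok:
    mv(TOP[2]+H,.06); print("over cap",env.current_tcp_pos(),env.current_force())
    mv(TOP[3]+H,.06); ok=press(3); mv(TOP[3]+H,.06)
if ok:
    mv(TOP[4]+H,.06); ok=press(4); mv(TOP[4]+H,.06)
    if ok: mv(TOP[4]+[0,0,.12],.1)
print(ok,env.current_time(),env.current_tcp_pos())
```

```text
1 stop True [(81.5, np.float64(81.5), np.float64(0.9)), (80.5, np.float64(80.5), np.float64(-0.4)), (79.5, np.float64(79.5), np.float64(0.0)), (78.5, np.float64(78.5), np.float64(-0.0)), (77.5, np.float64(77.5), np.float64(1.4)), (76.5, np.float64(76.5), np.float64(1.6)), (75.5, np.float64(75.4), np.float64(0.8)), (74.5, np.float64(74.4), np.float64(0.5)), (74.0, np.float64(74.0), np.float64(1.2)), (73.5, np.float64(73.5), np.float64(2.1)), (73.0, np.float64(73.1), np.float64(4.4)), (72.5, np.float64(73.0), np.float64(9.6)), (72.0, np.float64(73.0), np.float64(16.0))] 15.2
over cap [ 0.56001963 -0.08736455  0.0900288 ] [ 0.6176667   0.65619681 -0.13552741]
3 stop True [(81.5, np.float64(81.5), np.float64(0.6)), (80.5, np.float64(80.5), np.float64(0.4)), (79.5, np.float64(79.5), np.float64(0.1)), (78.5, np.float64(78.5), np.float64(0.6)), (77.5, np.float64(77.5), np.float64(1.4)), (76.5, np.float64(76.5), np.float64(1.6)), (75.5, np.float64(75.4), np.float64(1.6)), (74.5, np.float64(74.4), np.float64(1.2)), (74.0, np.float64(74.0), np.float64(2.1)), (73.5, np.float64(73.5), np.float64(2.9)), (73.0, np.float64(73.1), np.float64(5.0)), (72.5, np.float64(73.1), np.float64(9.6)), (72.0, np.float64(73.0), np.float64(15.2))] 21.89
4 stop True [(81.5, np.float64(81.5), np.float64(0.2)), (80.5, np.float64(80.5), np.float64(-0.1)), (79.5, np.float64(79.5), np.float64(0.3)), (78.5, np.float64(78.5), np.float64(-0.5)), (77.5, np.float64(77.5), np.float64(1.7)), (76.5, np.float64(76.5), np.float64(1.7)), (75.5, np.float64(75.4), np.float64(1.3)), (74.5, np.float64(74.4), np.float64(1.9)), (74.0, np.float64(73.9), np.float64(1.7)), (73.5, np.float64(73.5), np.float64(2.3)), (73.0, np.float64(73.2), np.float64(5.0)), (72.5, np.float64(73.1), np.float64(9.3)), (72.0, np.float64(73.1), np.float64(13.1))] 27.62
True 29.3167 [ 0.6070266  -0.17428097  0.19927915]
```

Run:
```python
from h import *
P=np.array(env.current_tcp_pos()); env.movep(P+[-.02,-.2,.04],Rm(-1))
im=vision.read_camera("scene");cv2.imwrite("pics/s2.png",cv2.resize(im[190:300,185:310,::-1],None,fx=5,fy=5,interpolation=cv2.INTER_CUBIC))
im=vision.read_camera("top");cv2.imwrite("pics/t2.png",cv2.resize(im[175:275,260:370,::-1],None,fx=6,fy=6,interpolation=cv2.INTER_CUBIC))
print(env.current_time(),env.current_force())
```

```text
30.25 [-0.20319307  0.60986589 -0.26512413]
```

View pics/s2.png

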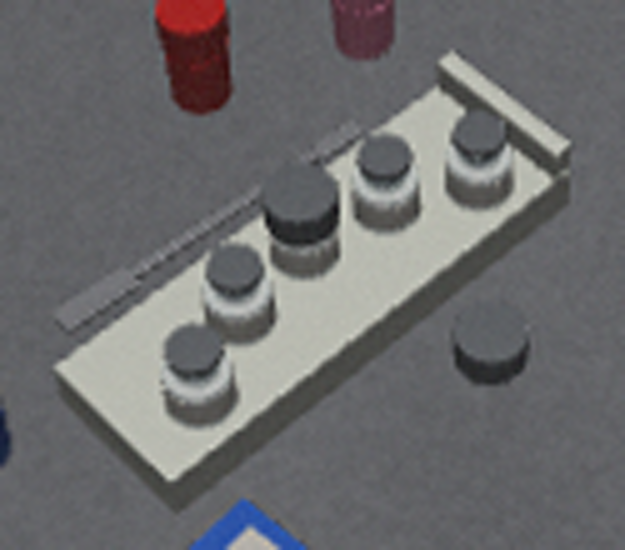

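View pics/t2.png

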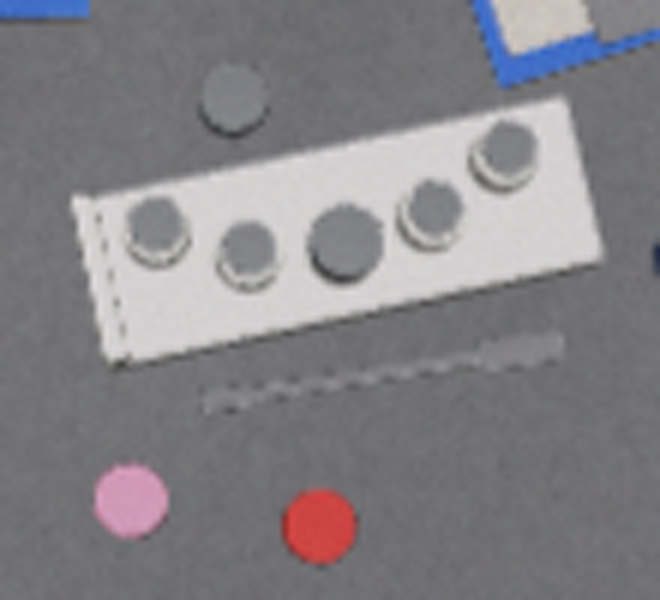

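All four stoppers now sit lower, with their tops at about (479,135), (385,158), (235,270) and (194,350) in the scene zoom. The cap is still at (300,190), the vials stand in their places, and the nearby bystanders haven't moved.

Run:
```python
from plant import job,env
job.job_done();print(env.current_time())
```

```text
the job is handed in; nothing more can be done
the job is handed in; nothing more can be done
```

All four stoppers are pressed fully home, in row order from the carrying-bar end, and the job is handed in. The clock read 30.25 s at the last check, against the 51 s limit.

- **Pressing:** I pressed with the closed fingertips in small steps. Each stopper met a firm stop with the fingertips at 73.0–73.1 mm, the fully-home height, at about 13–16 N.
- **Following the row:** The fingertips travelled at 90 mm between stoppers, at most about 17 mm above them. They passed about 10 mm over the screw cap, with no contact force at the reading taken above it.
- **Last pictures:** The four stoppers sit visibly lower and the vials and screw-capped vial stand in their places. The spatula, the spare cap and the pink and red look-alikes are where they were. The jars, beaker, dish and blue vial were outside or mostly outside those close-ups; the arm was not sent down near them.
- **Disagreements:** The two camera views put the first stopper up to about 6 mm apart (2–5 mm for the others), so I used a joint fit of both. The slide force read 1–2 N instead of the stated 4 N, but every stop height was right. No check failed.

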